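Sweep bearings through the counting-tray gate

TASK

With the fingertips, push the three ball bearings lying on the counting tray through its narrow gate, one at a time, so that all three drop into the catch pocket. Slide them along the deck and never pick one up; leave the brass nut where it lies and do not disturb the other things on the bench.

Things in the scene. Friction and masses are not known exactly. Their poses are not given: they have to be found in the camera images.
- tray: counting tray fixed to the bench: flat aluminium deck 330 mm (its x) by 235 mm (its y, from -100 to +135), 60 mm above the bench, with a blue rim 6 mm thick and 14 mm above the deck. Origin at bench level, z up; yaw varies. The edge at tray y = -100 mm has the only gate; the deck ends there and the catch pocket lies right beyond.
- gate (a point): the middle of the gate, 46 mm wide, on the lip of the deck (tray x 0, y -100 mm, deck height). Axes as the tray's: parts go through along tray -y. Two guide strips, 5 mm thick and 14 mm high, run back from the gate wall as a funnel at 35 degrees to it, from 32 to 90 mm either side of the gate's middle, up to 40 mm onto the deck.
- pocket (a point): centre of the catch pocket's black floor, 5 mm above the bench, 55 mm below the deck. The pocket is 75 mm (tray x) by 81 mm (tray y -100 to -181 mm) with blue walls to 14 mm above deck height; on its deck side it is open through the gate.
- bearing1: deep-groove ball bearing, steel ring with black seals on both faces, 35 mm diameter, 11 mm thick, about 45 g; origin at the centre of its underside, z up; starts lying flat on the tray deck. It slides when pushed and may turn freely; seen from above it is a plain disc.
- bearing2: deep-groove ball bearing, steel ring with black seals on both faces, 35 mm diameter, 11 mm thick, about 45 g; origin at the centre of its underside, z up; starts lying flat on the tray deck. It slides when pushed and may turn freely; seen from above it is a plain disc.
- bearing3: deep-groove ball bearing, steel ring with black seals on both faces, 35 mm diameter, 11 mm thick, about 45 g; origin at the centre of its underside, z up; starts lying flat on the tray deck. It slides when pushed and may turn freely; seen from above it is a plain disc.
- bearing1_center (a point): the middle of bearing1's volume, 5.5 mm above its underside
- bearing2_center (a point): the middle of bearing2's volume, 5.5 mm above its underside
- bearing3_center (a point): the middle of bearing3's volume, 5.5 mm above its underside
- nut: brass hexagon nut, 30 mm across flats, 16 mm high, 60 g, lying on the tray deck among the bearings; origin at the centre of its underside. It stays where it is.
- oilcan: dark steel oil can, 72 mm diameter, thin spout up to 190 mm high, standing left of the tray; origin under its centre
- jar: open glass jar, 84 mm diameter, 120 mm high, right of the tray; origin under its centre
- screwdriver: screwdriver lying on the bench to the left, near the robot; origin under its middle, its x along the shaft
- clamp: dark steel half-ring clamp, 146 mm outer diameter, 22 mm high, lying left of the tray; origin at the centre of the ring
- fluid: clear plastic fluid bottle, 70 mm diameter, 190 mm high, red cap, on the right; origin under its centre

How it is judged:
On the way, in this order (a step that is already met when the one before it is completed fails the run):
1. a first bearing is in the pocket (((y of bearing1_center in the frame of tray between -0.181 and -0.1 m and x of bearing1_center in the frame of tray between -0.0375 and 0.0375 m and z of bearing1_center in the frame of tray below 0.055 m) or (y of bearing2_center in the frame of tray between -0.181 and -0.1 m and x of bearing2_center in the frame of tray between -0.0375 and 0.0375 m and z of bearing2_center in the frame of tray below 0.055 m) or (y of bearing3_center in the frame of tray between -0.181 and -0.1 m and x of bearing3_center in the frame of tray between -0.0375 and 0.0375 m and z of bearing3_center in the frame of tray below 0.055 m))), for 0.2 s.
2. then a second bearing is in the pocket ((((y of bearing1_center in the frame of tray between -0.181 and -0.1 m and x of bearing1_center in the frame of tray between -0.0375 and 0.0375 m and z of bearing1_center in the frame of tray below 0.055 m) and (y of bearing2_center in the frame of tray between -0.181 and -0.1 m and x of bearing2_center in the frame of tray between -0.0375 and 0.0375 m and z of bearing2_center in the frame of tray below 0.055 m)) or ((y of bearing1_center in the frame of tray between -0.181 and -0.1 m and x of bearing1_center in the frame of tray between -0.0375 and 0.0375 m and z of bearing1_center in the frame of tray below 0.055 m) and (y of bearing3_center in the frame of tray between -0.181 and -0.1 m and x of bearing3_center in the frame of tray between -0.0375 and 0.0375 m and z of bearing3_center in the frame of tray below 0.055 m)) or ((y of bearing2_center in the frame of tray between -0.181 and -0.1 m and x of bearing2_center in the frame of tray between -0.0375 and 0.0375 m and z of bearing2_center in the frame of tray below 0.055 m) and (y of bearing3_center in the frame of tray between -0.181 and -0.1 m and x of bearing3_center in the frame of tray between -0.0375 and 0.0375 m and z of bearing3_center in the frame of tray below 0.055 m)))), for 0.2 s.
3. then the third bearing is in the pocket (y of bearing1_center in the frame of tray between -0.181 and -0.1 m and x of bearing1_center in the frame of tray between -0.0375 and 0.0375 m and z of each of bearing1_center, bearing2_center, bearing3_center in the frame of tray below 0.055 m and y of bearing2_center in the frame of tray between -0.181 and -0.1 m and x of bearing2_center in the frame of tray between -0.0375 and 0.0375 m and y of bearing3_center in the frame of tray between -0.181 and -0.1 m and x of bearing3_center in the frame of tray between -0.0375 and 0.0375 m), for 0.2 s.
At the end, for the whole second after the job is handed in: All three bearings lie at rest in the catch pocket, their middles below deck level (at least 5 mm), having gone in one after another (0.2 s or more apart); the brass nut is still on the deck within 15 mm of where it lay (all of step 3 and distance of nut from where it was at the start of the episode below 0.015 m and z of nut in the frame of tray above 0.055 m and linear speed of each of bearing1, bearing2, bearing3 below 0.02 m/s); the robot touches nothing.
It fails at once if a bearing is lifted off the deck (its middle more than 20 mm above the deck) (z of any of bearing1_center, bearing2_center, bearing3_center in the frame of tray above 0.08 m).
It fails at once if the brass nut is pushed about or lifted (moved more than 15 mm) (distance of nut from where it was at the start of the episode above 0.015 m).
It fails at once if another thing on the bench is disturbed (moved more than 20 mm) (distance of any of oilcan, jar, screwdriver, clamp, fluid from where it was at the start of the episode above 0.02 m).
It also fails if it takes over 62 s, if anything falls off the work surface, if the arm or the gripper's body presses on something with over 40 N, if the wrist force passes 120 N, or if a joint passes its speed limit or range.

ROBOT

A 6-joint arm with a two-finger parallel gripper is mounted at the origin on the work surface. World frame = base frame: x ahead of the robot, y to its left, z up, the work surface at z = 0. Lengths are in m, angles in rad, forces in N, time in s.
With the tool pointing down it reaches from about 0.375 to 0.925 m from the base axis. Payload 5.7 kg.
Tool frame: the origin (TCP) lies at the very end of the fingers, on their centre line; the grasp point (between the pads) lies 19 mm behind it; z points along the fingers, y is the line along which they close (so a half turn about z gives the same grasp; the last joint's range is limited). The gripper opens to 88 mm and grips with 3 to 60 N. Pads are 20 mm wide; open, the fingers measure 115 mm over their backs; the gripper's body (75 mm by 178 mm) begins 61 mm behind the grasp point.
Start: joints at [1.226, 0.359, 1.51, -0, 1.272, -0.115], TCP at [0.137, 0.584, 0.223] pointing down, gripper open.
Joint ranges: [-2.97, 2.97], [-1.01, 2.36], [0.21, 2.38], [-0.96, 4.11], [0.2, 2.71], [-2.98, 2.98]. Speed limits (rad/s): [2.39, 2.39, 3.14, 3.14, 3.14, 3.14].

INTERFACE

Orientations are given as a 3x3 rotation matrix whose columns are the frame's x, y, z axes.
In Python, from workcell import bot gives the robot as it stands. The module is installed in compiled form; this text tells all that it offers.
- The arm moves only by the tool step_arm, never from a script. Its argument "plan" is one flat list of numbers, 7 for each row, row after row: the turn, a rotation vector about the tool's x, y, z normalised to -1 to 1, where 1 is 30 degrees, then the shift along the tool's x, y, z normalised to -1 to 1, where 1 is 0.5 m, then the opening, from 0 (shut) to 1 (fully open). In form: [rx, ry, rz, x, y, z, jaw, rx, ry, rz, x, y, z, jaw, ...]. A call has 1 to 20 rows; each row shifts and turns the commanded pose from where the row before left it, along the tool's axes as they then stand; what a row does not reach is not made up. A row lasts 1/10 s, in which the tool goes at most 50 mm and 8.59 degrees, less where a joint would pass 70% of its speed; a pose out of reach is approached as far as the arm can. A call with a number of a shift or a turn outside -1 to 1 is refused whole. A call with a gripper value outside its range is refused whole. The fingers move at their own pace and stop on an object; "squeeze" is the grip in N (left out, the last holds). Time passes only in rows, so rows that do not move let the fingers close. It gives the time, the measured TCP pose, the force, the opening and the grip force at its end, in the units of the state.
- bot.sense(): the state, without advancing time (a new reading comes with each control period).
- bot.read_camera(name): name is "scene" or "top" or "wrist"; returns the picture (400x640x3 uint8, red, green, blue); there is no depth.
- bot.camera_params(name): a dict with "vfov" (degrees; the focal length in pixels is half the picture's height over the tangent of half this angle, whatever the lens; pixels are square), "cx", "cy" (the principal point, pixels), "distortion" ([k1, k2, p1, p2, k3] as OpenCV has them; the pictures are not rectified), "R" (3x3) and "t" (3): a world point X has camera coordinates R X + t; the wrist camera has in their place "tool_from_camera" (4x4, takes a point from camera to tool coordinates, whose origin is the TCP and whose axes are the flange's). Camera axes: x right, y down, z forward; pixel columns grow to the right and rows downward; lengths in m; the calibration is good to about 2 mm. A picture is of the moment at which its call begins: read the wrist's pose just before it. camera_params takes no time and is no camera call.
- bot.hand_in(): hands the job in; it is judged then, once.
The state is a dict: "clock": time; "joint_positions": joint angles; "dq": joint speeds; "tau": joint torques, N m; "tcp_pos": TCP position; "eef_rot": TCP orientation; "wrist_force": force on the tool from outside, world axes, zero at the start; "ft_torque": the same for the moment, N m; "gripper_width": finger opening in m; "finger_force": force on a finger pad.
Only numpy, scipy, OpenCV 4.12 (cv2) and the standard library are available. Lean on these libraries where they do the work, as an engineer would, in place of code of your own. Each camera call takes 0.05 s, during which the arm holds its last target. There are 200 camera calls.

## Working session

There is one attempt and no reset: what is moved stays moved. The work goes in short steps, Python scripts to look and compute and a tool call to move; the robot and the scene stay as the last step left them, time stands still between calls to the robot, and variables do not carry over. Pictures are saved under pics/ and viewed, at most 10 in all, crops included, and the job is handed in when it is done.

Besides the shell and the picture viewer there is one more tool, called after "Call:" by a JSON object that holds its "method" and its "body", one argument or row to a line. step_arm: Moves the arm, as the interface text tells. Scaled input: -1 to 1 covers 0.5 m each way for a shift and 30 degrees each way for a turn. Its arguments: {"type":"object","properties":{"plan":{"type":"array","items":{"type":"number"}},"squeeze":{"type":"number"}},"required":["plan"]}

```bash
mkdir -p pics
python3 - <<'E'
from workcell import bot
import cv2
s=bot.sense();print(s['clock'],s['tcp_pos'],s['eef_rot'],s['gripper_width'])
for n in('top','scene'):
    im=bot.read_camera(n);cv2.imwrite(f'pics/{n}0.png',im[:,:,::-1]);print({k:v for k,v in bot.camera_params(n).items()})
print(bot.camera_params('wrist'))
E
```

```text
0.0 [0.13644153 0.58360087 0.22183622] [[-9.73711942e-01  2.27782151e-01 -5.87839542e-04]
 [ 2.27782827e-01  9.73710542e-01 -1.66281425e-03]
 [ 1.93626153e-04 -1.75300185e-03 -9.99998445e-01]] 0.08786295157715367
{'vfov': 55.360274020511895, 'cx': 323.68667489942425, 'cy': 203.48698006791378, 'distortion': array([-0.02489938,  0.        ,  0.        ,  0.        ,  0.        ]), 'R': array([[-0.00997912, -0.99962787,  0.02538783],
       [-0.98855529,  0.00604025, -0.15073803],
       [ 0.15052859, -0.0266015 , -0.98824769]]), 't': array([-0.04429069,  0.52884389,  1.31747107])}
{'vfov': 51.36654251050901, 'cx': 322.9145905714344, 'cy': 199.84933853328587, 'distortion': array([-0.01465516,  0.        ,  0.        ,  0.        ,  0.        ]), 'R': array([[-0.2332809 ,  0.97240838, -0.00140277],
       [ 0.77377619,  0.18475493, -0.60591751],
       [-0.58894009, -0.14243441, -0.79552624]]), 't': array([ 0.14494295, -0.35583549,  1.61824872])}
{'vfov': 69.30215280373004, 'cx': 318.47981912732934, 'cy': 200.2198923579659, 'distortion': array([-0.01381643,  0.        ,  0.        ,  0.        ,  0.        ]), 'tool_from_camera': array([[ 7.69790208e-04, -9.66073283e-01, -2.58266952e-01,
         6.92258529e-02],
       [ 9.99999130e-01,  1.02021035e-03, -8.35602162e-04,
         6.34148894e-05],
       [ 1.07073954e-03, -2.58266084e-01,  9.66073229e-01,
        -1.62217439e-01],
       [ 0.00000000e+00,  0.00000000e+00,  0.00000000e+00,
         1.00000000e+00]])}
```

View pics/top0.png

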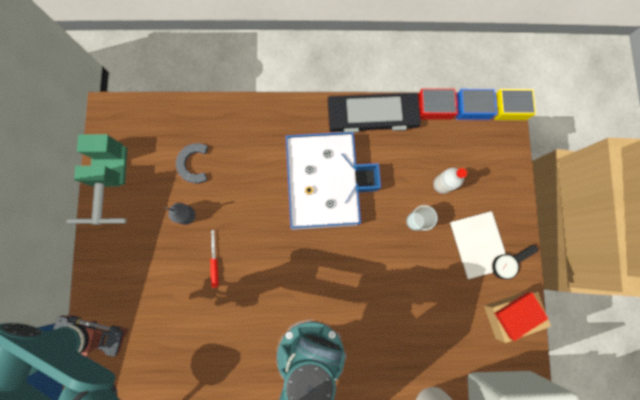

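The top view shows the tray near pixels (288–358, 133–228), with its gate on the right at about (357, 178). Bearings are at about (328,154), (310,170) and (331,204), and the brass nut at (310,190). I'll zoom in for exact positions.

Run:
```python
import cv2
im=cv2.imread('pics/top0.png')[124:236,270:400]
cv2.imwrite('pics/crop0.png',cv2.resize(im,None,fx=5,fy=5,interpolation=cv2.INTER_CUBIC))
```

```text
(no output)
```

View pics/crop0.png

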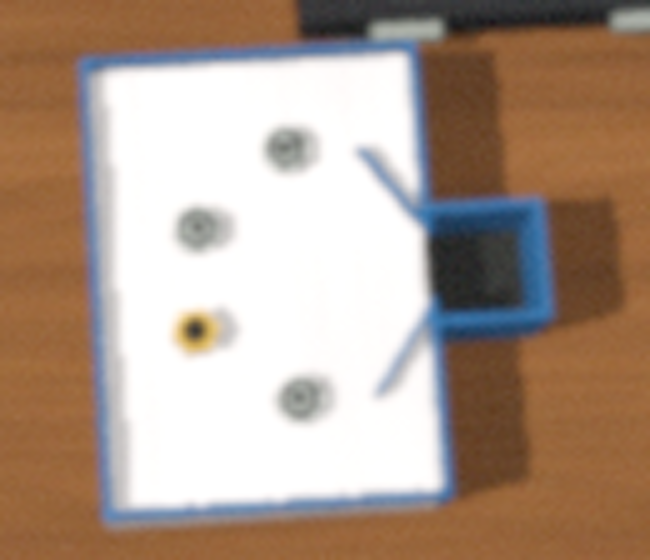

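View pics/scene0.png

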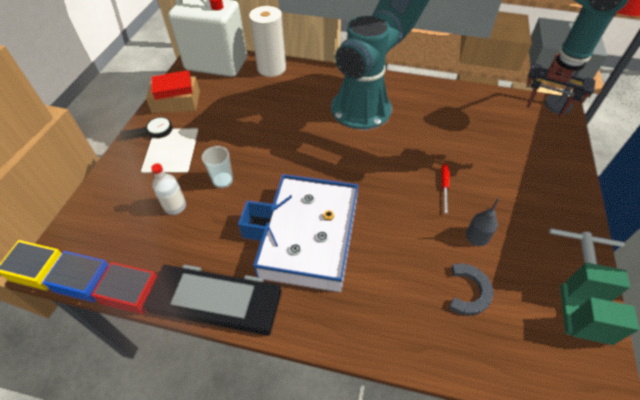

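The crop puts the bearings at about (288,148), (198,228) and (300,398) and the nut at (194,331). The outer rim corners are (80,60), (417,42), (107,522) and (452,498). In the scene view the space around the tray is clear.

```bash
cat > h.py <<'E'
import numpy as np, cv2
from workcell import bot
def project_inv(name,uv,z,pose=None):
    p=bot.camera_params(name); f=200/np.tan(np.radians(p['vfov']/2))
    K=np.array([[f,0,p['cx']],[0,f,p['cy']],[0,0,1]])
    n=cv2.undistortPoints(np.array(uv,float).reshape(-1,1,2),K,p['distortion']).reshape(-1,2)
    d=np.c_[n,np.ones(len(n))]
    if name=='wrist':
        T=p['tool_from_camera']; R=pose[1]@T[:3,:3]; c=pose[0]+pose[1]@T[:3,3]
    else: R=p['R'].T; c=-R@p['t']
    w=d@R.T; return (c+w*((z-c[2])/w[:,2])[:,None])
E
python3 - <<'E'
from h import *
f=lambda a:(np.array(a,float)+.5)/5-.5+[270,124]
np.set_printoptions(precision=4,suppress=True)
print(project_inv('top',f([(288,148),(198,228),(300,398)]),.071))
print(project_inv('top',f([(194,331)]),.076))
c=project_inv('top',f([(80,60),(417,42),(107,522),(452,498)]),.074);print(c)
print([np.linalg.norm(c[i]-c[j]) for i,j in((0,1),(2,3),(0,2),(1,3))],np.degrees([np.arctan2(*(c[i]-c[j])[1::-1]) for i,j in((0,2),(1,3))]),np.degrees([np.arctan2(*(c[i]-c[j])[1::-1]) for i,j in((0,1),(2,3))]))
E
```

```text
[[ 0.7046 -0.062   0.071 ]
 [ 0.6465  0.0022  0.071 ]
 [ 0.5247 -0.0683  0.071 ]]
[[0.5716 0.0052 0.076 ]]
[[ 0.769   0.0857  0.074 ]
 [ 0.7821 -0.1554  0.074 ]
 [ 0.4389  0.0655  0.074 ]
 [ 0.4537 -0.1725  0.074 ]]
[np.float64(0.2415052009265267), np.float64(0.23841640916587573), np.float64(0.3307072075723514), np.float64(0.3288575361065601)] [3.5136 2.9765] [93.1089 93.5516]
```

Call:
{"method": "step_arm", "body": {
  "plan": [0,0,0,-0.0686,-0.062,-0.003,0.25,0,0,0,-0.0686,-0.062,-0.003,0.25,0,0,0,-0.0686,-0.062,-0.003,0.25,0,0,0,-0.0686,-0.062,-0.003,0.25,0,0,0,-0.0686,-0.062,-0.003,0.25,0,0,0,-0.0686,-0.062,-0.003,0.25,0,0,0,-0.0686,-0.062,-0.003,0.25,0,0,0,-0.0686,-0.062,-0.003,0.25,0,0,0,-0.0686,-0.062,-0.003,0.25,0,0,0,-0.0686,-0.062,-0.003,0.25,0,0,0,-0.0686,-0.062,-0.003,0.25,0,0,0,-0.0686,-0.062,-0.003,0.25,0,0,0,-0.0686,-0.062,-0.003,0.25,0,0,0,-0.0686,-0.062,-0.003,0.25,0,0,0,-0.0686,-0.062,-0.003,0.25,0,0,0,-0.0686,-0.062,-0.003,0.25,0,0,0,-0.0686,-0.062,-0.003,0.25,0,0,0,-0.0686,-0.062,-0.003,0.25]
}}

```text
clock: 1.9
tcp_pos: [0.6112, -0.1015, 0.2492]
eef_rot: [[-0.974, 0.228, -0.001], [0.228, 0.974, 0.0], [0.001, 0.0, -1.0]]
wrist_force: [0.7, 0.2, -0.0]
gripper_width: 0.0223
finger_force: 0.0
```

Call:
{"method": "step_arm", "body": {
  "plan": [0,0,0.272,0,0,0,0.25,0,0,0.272,0,0,0,0.25,0,0,0.272,0,0,0,0.25,0,0,0.272,0,0,0,0.25,0,0,0.272,0,0,0,0.25,0,0,0.272,0,0,0,0.25,0,0,0.272,0,0,0,0.25,0,0,0.272,0,0,0,0.25,0,0,0.272,0,0,0,0.25,0,0,0,0,0,0,0.25]
}}

```text
clock: 2.9
tcp_pos: [0.6104, -0.0997, 0.2492]
eef_rot: [[-0.058, 0.998, -0.001], [0.998, 0.058, 0.0], [0.0, -0.001, -1.0]]
wrist_force: [0.3, -0.9, 0.3]
gripper_width: 0.0219
finger_force: 0.0
```

Run:
```python
from h import *
np.set_printoptions(precision=4,suppress=True)
s=bot.sense();print(s['clock'],s['tcp_pos'],s['eef_rot'],s['gripper_width'],s['joint_positions'])
np.savez('p1.npz',t=s['tcp_pos'],R=s['eef_rot'])
im=bot.read_camera('wrist');cv2.imwrite('pics/w1.png',im[:,:,::-1])
```

```text
2.9 [ 0.6104 -0.0997  0.2492] [[-0.058   0.9983 -0.0009]
 [ 0.9983  0.058   0.0002]
 [ 0.0002 -0.0009 -1.    ]] 0.021924138478805574 [-0.2734  0.3644  1.4334 -0.0001  1.3447 -0.3314]
```

View pics/w1.png

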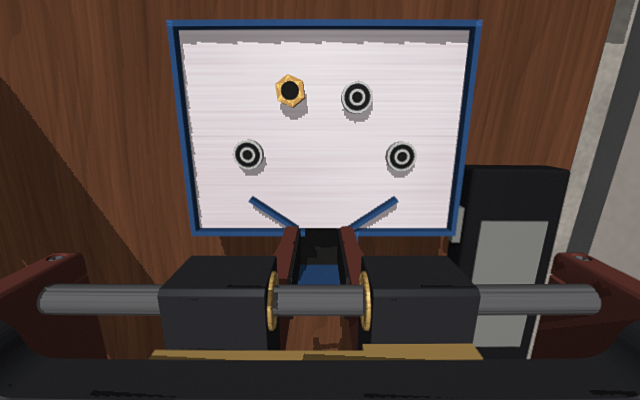

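The wrist view shows the whole deck. Bearings are at (248,154), (357,97) and (401,156), the nut at (290,91), the rim corners at (167,20), (481,20), (190,236) and (459,236), and the strip tips at (251,199) and (396,199).

Run:
```python
from h import *
from scipy.optimize import least_squares
np.set_printoptions(precision=4,suppress=True)
p=np.load('p1.npz');P=(p['t'],p['R'])
g=lambda uv,z:project_inv('wrist',uv,z,P)[:,:2]
c=g([(167,20),(481,20),(190,236),(459,236)],.074)
s=g([(251,199),(396,199),(297,227),(352,227)],.074)
print('corn',c,'\n',s)
print([np.linalg.norm(c[i]-c[j]) for i,j in((0,2),(1,3),(0,1),(2,3))])
b=g([(248,154.5),(357,97.5),(401,156.5)],.071);n=g([(290,91)],.076)
print('b',b,n)
e=np.r_[c[1]-c[0],][:2];e2=c[3]-c[2];yaw=np.arctan2(*(e/np.linalg.norm(e)+e2/np.linalg.norm(e2))[::-1]);print('yaw',np.degrees(yaw))
R=np.array([[np.cos(yaw),-np.sin(yaw)],[np.sin(yaw),np.cos(yaw)]])
# gate mid: tray x from corners+strips; tray y from gate-side rim
T=lambda q:q@R
tc,ts=T(c),T(s);print('tray-axes corners',tc,'\nstrips',ts)
```

```text
corn [[ 0.4434  0.0651]
 [ 0.7704  0.0844]
 [ 0.4547 -0.1757]
 [ 0.7911 -0.1559]] 
 [[ 0.5312 -0.1232]
 [ 0.7059 -0.1129]
 [ 0.5881 -0.1558]
 [ 0.6561 -0.1518]]
[np.float64(0.2410557056463718), np.float64(0.24113240890727286), np.float64(0.32759817467039354), np.float64(0.3369734010621246)]
b [[ 0.5271 -0.0703]
 [ 0.6485  0.0001]
 [ 0.7061 -0.0621]] [[0.5743 0.002 ]]
yaw 3.37699461506459
tray-axes corners [[ 0.4465  0.0388]
 [ 0.7741  0.0388]
 [ 0.4435 -0.2022]
 [ 0.7805 -0.2022]] 
strips [[ 0.523  -0.1543]
 [ 0.698  -0.1543]
 [ 0.5779 -0.1901]
 [ 0.646  -0.1901]]
```

```bash
cat >> h.py <<'E'
yaw=np.radians(3.377);RT=np.array([[np.cos(yaw),-np.sin(yaw)],[np.sin(yaw),np.cos(yaw)]])
O=RT@[.611,-.096]
def tray(w): return (np.atleast_2d(w)[:,:2]-O)@RT
def rows(way, pose=None):
    """way: list of (tray x mm, tray y mm, z mm or None) TCP targets, straight legs; prints tool shift per leg (scaled units, total)"""
    s=bot.sense(); p=s['tcp_pos'].copy(); R=s['eef_rot']
    h=np.degrees(np.arctan2(*(RT.T@R[:2,0])))
    print('tcp tray mm',tray(p)*1e3,'z',p[2]*1e3,'heading',h,'t',s['clock'],'F',s['wrist_force'])
    for x,y,z in way:
        q=np.r_[O+RT@[x/1e3,y/1e3],z/1e3]; d=R.T@(q-p); p=q
        print((x,y,z),'dist mm',round(np.linalg.norm(d)*1e3,1),'total scaled',(d/.5).round(4))
E
python3 - <<'E'
from h import *
np.set_printoptions(precision=4,suppress=True)
print(O,tray([[.5271,-.0703],[.6485,.0001],[.7061,-.0621],[.5743,.002]])*1e3)
b=tray([[.6485,.0001]])[0]*1e3
rows([(b[0],b[1]+42,110),(b[0],b[1]+42,64.5),(b[0],b[1]+24,64.5),(0,-20,64.5),(0,-86,64.5)])
E
```

```text
[ 0.6156 -0.0598] [[-88.9563  -5.2271]
 [ 36.3798  57.8995]
 [ 90.2159  -7.5854]
 [-37.5794  64.167 ]]
tcp tray mm [[ -7.4979 -39.4856]] z 249.27173423519616 heading -0.19305912082926308 t 2.95 F [-0.1904 -0.1484  0.1442]
(np.float64(36.379805721654755), np.float64(99.8995125517733), 110) dist mm 201.9 total scaled [0.2784 0.0889 0.2785]
(np.float64(36.379805721654755), np.float64(99.8995125517733), 64.5) dist mm 45.5 total scaled [-0.      0.0001  0.091 ]
(np.float64(36.379805721654755), np.float64(81.8995125517733), 64.5) dist mm 18.0 total scaled [-0.036  -0.0001 -0.    ]
(0, -20, 64.5) dist mm 108.2 total scaled [-0.2036 -0.0734  0.    ]
(0, -86, 64.5) dist mm 66.0 total scaled [-0.132  -0.0004 -0.    ]
```

Call:
{"method": "step_arm", "body": {
  "plan": [0,0,0,0.0464,0.0148,0.0464,0.25,0,0,0,0.0464,0.0148,0.0464,0.25,0,0,0,0.0464,0.0148,0.0464,0.25,0,0,0,0.0464,0.0148,0.0464,0.25,0,0,0,0.0464,0.0148,0.0464,0.25,0,0,0,0.0464,0.0148,0.0464,0.25,0,0,0,0,0,0.03,0.25,0,0,0,0,0,0.03,0.25,0,0,0,0,0,0.02,0.25,0,0,0,0,0,0.01,0.25,0,0,0,0,0,0,0.25]
}}

```text
clock: 4.05
tcp_pos: [0.6465, 0.0409, 0.0651]
eef_rot: [[-0.059, 0.998, -0.001], [0.998, 0.059, -0.0], [-0.0, -0.001, -1.0]]
wrist_force: [-0.2, 0.6, 0.5]
gripper_width: 0.0222
finger_force: 0.0
```

Run:
```python
from h import *
np.set_printoptions(precision=4,suppress=True)
rows([(36.4,82,64.5),(0,-20,64.5),(0,-86,64.5)])
im=bot.read_camera('wrist');cv2.imwrite('pics/w2.png',im[:,:,::-1])
```

```text
tcp tray mm [[36.7953 98.7217]] z 65.09526643731542 heading 0.020597473165906367 t 4.05 F [-0.1966  0.5906  0.4601]
(36.4, 82, 64.5) dist mm 16.7 total scaled [-0.0334 -0.0008  0.0012]
(0, -20, 64.5) dist mm 108.3 total scaled [-0.204  -0.0727  0.0001]
(0, -86, 64.5) dist mm 66.0 total scaled [-0.132  0.     0.   ]
```

View pics/w2.png

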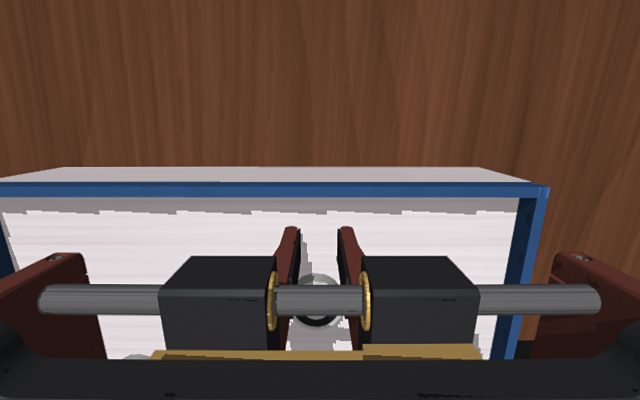

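The bearing sits centred between the fingertips at about (319,303), just ahead of them. I'll start the push.

Call:
{"method": "step_arm", "body": {
  "plan": [0,0,0,-0.0167,0,0.001,0.25,0,0,0,-0.0167,0,0,0.25,0,0,0,-0.0204,-0.0073,0,0.25,0,0,0,-0.0204,-0.0073,0,0.25,0,0,0,-0.0204,-0.0073,0,0.25,0,0,0,-0.0204,-0.0073,0,0.25,0,0,0,-0.0204,-0.0073,0,0.25,0,0,0,-0.0204,-0.0073,0,0.25,0,0,0,-0.0204,-0.0073,0,0.25,0,0,0,-0.0204,-0.0073,0,0.25,0,0,0,-0.0204,-0.0073,0,0.25,0,0,0,-0.0204,-0.0073,0,0.25,0,0,0,0,0,0,0.25]
}}

```text
clock: 5.4
tcp_pos: [0.6169, -0.0804, 0.0649]
eef_rot: [[-0.058, 0.998, -0.0], [0.998, 0.058, -0.001], [-0.001, -0.001, -1.0]]
wrist_force: [0.8, -0.0, 0.5]
gripper_width: 0.0221
finger_force: 0.0
```

Run:
```python
from h import *
np.set_printoptions(precision=4,suppress=True)
rows([(0,-50,64.5),(0,-88,64.5)])
im=bot.read_camera('wrist');cv2.imwrite('pics/w3.png',im[:,:,::-1])
```

```text
tcp tray mm [[  0.0844 -20.6005]] z 64.87044981113581 heading 0.05316229283240128 t 5.4 F [ 0.8311 -0.0321  0.4969]
(0, -50, 64.5) dist mm 29.4 total scaled [-0.0588 -0.0001  0.0008]
(0, -88, 64.5) dist mm 38.0 total scaled [-0.076   0.0001  0.    ]
```

View pics/w3.png

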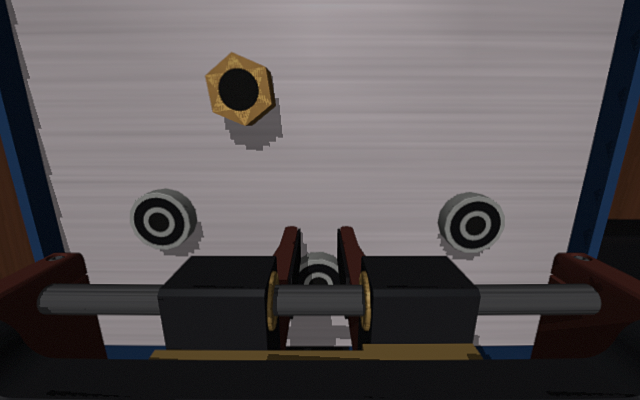

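The bearing is still caged between the tips at (318,270), and the other two lie untouched at (158,220) and (474,224).

Call:
{"method": "step_arm", "body": {
  "plan": [0,0,0,-0.02,0,0,0.25,0,0,0,-0.02,0,0,0.25,0,0,0,-0.02,0,0,0.25,0,0,0,-0.02,0,0,0.25,0,0,0,-0.02,0,0,0.25,0,0,0,-0.02,0,0,0.25,0,0,0,-0.014,0,0,0.25,0,0,0,0,0,0,0.25,0,0,0,0,0,0,0.25,0,0,0,0.03,0,0,0.25,0,0,0,0.03,0,-0.04,0.25,0,0,0,0,0,-0.06,0.25,0,0,0,0,0,-0.06,0.25,0,0,0,0,0,0,0.25]
}}

```text
clock: 6.85
tcp_pos: [0.6223, -0.1147, 0.1493]
eef_rot: [[-0.061, 0.998, 0.007], [0.998, 0.061, -0.002], [-0.002, 0.007, -1.0]]
wrist_force: [0.1, -0.4, -0.6]
gripper_width: 0.0221
finger_force: 0.0
```

Run:
```python
from h import *
np.set_printoptions(precision=4,suppress=True)
rows([])
s=bot.sense();np.savez('p4.npz',t=s['tcp_pos'],R=s['eef_rot'])
im=bot.read_camera('wrist')[:,:,::-1]; t=bot.read_camera('scene')[:,:,::-1]
t=cv2.resize(t[150:310,200:400],(500,400),interpolation=cv2.INTER_CUBIC)
cv2.imwrite('pics/w4.png',cv2.resize(np.vstack([cv2.resize(im,(500,312)),t[100:388]]),None,fx=1,fy=1))
cv2.imwrite('pics/w4f.png',im)
```

```text
tcp tray mm [[  3.4813 -55.1945]] z 149.2988691873812 heading -0.09743208974533271 t 6.85 F [ 0.1494 -0.3988 -0.5528]
```

View pics/w4.png

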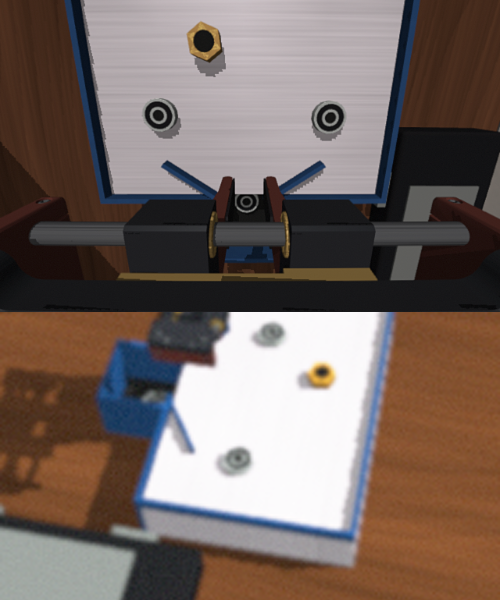

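The first bearing lies in the pocket (wrist composite at about (246,201)). The nut and the two remaining bearings are where they were. Next I turn the tool 60° for the +x bearing.

Call:
{"method": "step_arm", "body": {
  "plan": [0,0,0.25,0,0,0,0.25,0,0,0.25,0,0,0,0.25,0,0,0.25,0,0,0,0.25,0,0,0.25,0,0,0,0.25,0,0,0.25,0,0,0,0.25,0,0,0.25,0,0,0,0.25,0,0,0.25,0,0,0,0.25,0,0,0.25,0,0,0,0.25,0,0,0,0,0,0,0.25]
}}

```text
clock: 7.85
tcp_pos: [0.6183, -0.1149, 0.1431]
eef_rot: [[0.835, 0.55, -0.003], [0.55, -0.835, 0.001], [-0.002, -0.003, -1.0]]
wrist_force: [0.3, 0.2, 0.1]
gripper_width: 0.0216
finger_force: 0.0
```

```bash
cat >> h.py <<'E'
def push(b,h,so,end,z=64.5):
    h=np.radians(h);u=np.array([np.sin(h),np.cos(h)]);b=np.array(b,float);e=np.array(end,float)
    W=[b+so*u,b+so*u,b+24*u,e+24*u]; return [(*w.round(1),zz) for w,zz in zip(W,(110,z,z,z))]
E
python3 - <<'E'
from h import *
np.set_printoptions(precision=4,suppress=True)
p=np.load('p4.npz')
b=tray(project_inv('wrist',np.array([[329,118],[160,115]])*1.28,.071,(p['t'],p['R'])))*1e3;print(b)
print(tray(project_inv('wrist',np.array([[324,164],[163,163]])*1.28,.074,(p['t'],p['R'])))*1e3)
rows(push((90.2,-7.6),60,42,(0,-55)));print(bot.sense()['eef_rot'])
E
```

```text
[[ 89.776   -6.5104]
 [-88.2225  -3.6816]]
[[ 87.8923 -56.4577]
 [-88.9204 -55.3151]]
tcp tray mm [[ -0.5424 -55.0863]] z 143.12838002119605 heading 60.03557735844979 t 7.85 F [0.3439 0.2382 0.1192]
(np.float64(126.6), np.float64(13.4), 110) dist mm 148.2 total scaled [0.2888 0.0085 0.0656]
(np.float64(126.6), np.float64(13.4), 64.5) dist mm 45.5 total scaled [0.0002 0.0002 0.091 ]
(np.float64(111.0), np.float64(4.4), 64.5) dist mm 18.0 total scaled [-0.036   0.      0.0001]
(np.float64(20.8), np.float64(-43.0), 64.5) dist mm 101.9 total scaled [-0.2036 -0.008   0.0004]
[[ 0.8354  0.5496 -0.0031]
 [ 0.5496 -0.8354  0.001 ]
 [-0.0021 -0.0025 -1.    ]]
```

Call:
{"method": "step_arm", "body": {
  "plan": [0,0,0,0.0578,0.0017,0.0131,0.25,0,0,0,0.0578,0.0017,0.0131,0.25,0,0,0,0.0578,0.0017,0.0131,0.25,0,0,0,0.0578,0.0017,0.0131,0.25,0,0,0,0.0578,0.0017,0.0131,0.25,0,0,0,0,0,0,0.25,0,0,0,0,0,0.03,0.25,0,0,0,0,0,0.03,0.25,0,0,0,0,0,0.02,0.25,0,0,0,0,0,0.01,0.25,0,0,0,0,0,0,0.25]
}}

```text
clock: 8.95
tcp_pos: [0.7413, -0.0402, 0.0659]
eef_rot: [[0.835, 0.55, -0.002], [0.55, -0.835, 0.0], [-0.002, -0.001, -1.0]]
wrist_force: [-1.1, 0.3, 0.6]
gripper_width: 0.0221
finger_force: 0.0
```

Run:
```python
from h import *
np.set_printoptions(precision=4,suppress=True)
rows(push((90.2,-7.6),60,42,(0,-55))[2:])
```

```text
tcp tray mm [[126.6916  12.2154]] z 65.8855228557318 heading 60.00443725804951 t 8.95 F [-1.0552  0.3136  0.6069]
(np.float64(111.0), np.float64(4.4), 64.5) dist mm 17.6 total scaled [-0.035  -0.0021  0.0028]
(np.float64(20.8), np.float64(-43.0), 64.5) dist mm 101.9 total scaled [-0.2036 -0.0081  0.0004]
```

Call:
{"method": "step_arm", "body": {
  "plan": [0,0,0,-0.0175,-0.001,0.001,0.25,0,0,0,-0.0175,-0.001,0.001,0.25,0,0,0,-0.0204,-0.0008,0,0.25,0,0,0,-0.0204,-0.0008,0,0.25,0,0,0,-0.0204,-0.0008,0,0.25,0,0,0,-0.0204,-0.0008,0,0.25,0,0,0,-0.0204,-0.0008,0,0.25,0,0,0,-0.0204,-0.0008,0,0.25,0,0,0,-0.0204,-0.0008,0,0.25,0,0,0,-0.0204,-0.0008,0,0.25,0,0,0,-0.0204,-0.0008,0,0.25,0,0,0,-0.0204,-0.0008,0,0.25,0,0,0,0,0,0,0.25]
}}

```text
clock: 10.25
tcp_pos: [0.6383, -0.1021, 0.066]
eef_rot: [[0.835, 0.55, -0.002], [0.55, -0.835, -0.0], [-0.001, -0.001, -1.0]]
wrist_force: [0.9, -0.7, -0.9]
gripper_width: 0.0216
finger_force: 0.0
```

Call:
{"method": "step_arm", "body": {
  "plan": [0,0,0,0.02,0,0,0.25,0,0,0,0.03,0,-0.02,0.25,0,0,0,0.03,0,-0.04,0.25,0,0,0,0,0,-0.04,0.25,0,0,-0.25,0,0,0,0.25,0,0,-0.25,0,0,0,0.25,0,0,-0.25,0,0,0,0.25,0,0,-0.25,0,0,0,0.25,0,0,-0.25,0,0,0,0.25,0,0,-0.25,0,0,0,0.25,0,0,-0.25,0,0,0,0.25,0,0,-0.25,0,0,0,0.25,0,0,0,0,0,0,0.25]
}}

```text
clock: 11.55
tcp_pos: [0.6744, -0.0787, 0.1161]
eef_rot: [[-0.061, 0.998, 0.0], [0.998, 0.061, 0.0], [0.0, 0.0, -1.0]]
wrist_force: [0.3, 0.0, 0.6]
gripper_width: 0.0217
finger_force: 0.0
```

Run:
```python
from h import *
np.set_printoptions(precision=4,suppress=True)
rows(push((0,-55),0,44,(0,-112)))
s=bot.sense();np.savez('p5.npz',t=s['tcp_pos'],R=s['eef_rot'])
cv2.imwrite('pics/w5.png',bot.read_camera('wrist')[:,:,::-1])
```

```text
tcp tray mm [[ 57.5929 -22.2593]] z 116.1190016301387 heading -0.11220329799519961 t 11.55 F [0.3005 0.0284 0.5761]
(np.float64(0.0), np.float64(-11.0), 110) dist mm 59.0 total scaled [ 0.0227 -0.1151  0.0122]
(np.float64(0.0), np.float64(-11.0), 64.5) dist mm 45.5 total scaled [-0.    -0.     0.091]
(np.float64(0.0), np.float64(-31.0), 64.5) dist mm 20.0 total scaled [-0.04   -0.0001 -0.    ]
(np.float64(0.0), np.float64(-88.0), 64.5) dist mm 57.0 total scaled [-0.114  -0.0002 -0.    ]
```

View pics/w5.png

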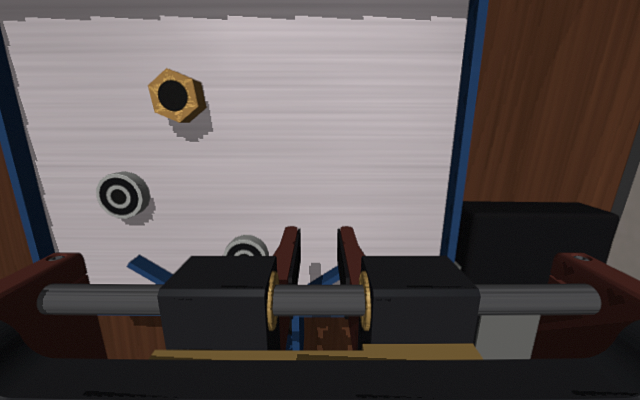

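The bearing is near (246,254), partly hidden by the gripper, close to where I expected it. I'll move in behind it.

Call:
{"method": "step_arm", "body": {
  "plan": [0,0,0,0.0114,-0.0575,0.006,0.25,0,0,0,0.0114,-0.0575,0.006,0.25,0,0,0,0,0,0,0.25,0,0,0,0,0,0.03,0.25,0,0,0,0,0,0.03,0.25,0,0,0,0,0,0.02,0.25,0,0,0,0,0,0.01,0.25,0,0,0,0,0,0,0.25]
}}

```text
clock: 12.4
tcp_pos: [0.6154, -0.0713, 0.0645]
eef_rot: [[-0.058, 0.998, -0.001], [0.998, 0.058, 0.0], [0.0, -0.001, -1.0]]
wrist_force: [-0.1, -0.0, 0.0]
gripper_width: 0.0219
finger_force: 0.0
```

Run:
```python
from h import *
np.set_printoptions(precision=4,suppress=True)
p=np.load('p5.npz')
print(tray(project_inv('wrist',[[246,254],[120,195]],.071,(p['t'],p['R'])))*1e3)
rows(push((0,-55),0,44,(0,-112))[2:])
```

```text
[[  2.129  -51.4721]
 [-88.751   -4.1705]]
tcp tray mm [[ -0.9071 -11.4152]] z 64.54938762956598 heading 0.03375441104842442 t 12.4 F [-0.0839 -0.0407  0.0065]
(np.float64(0.0), np.float64(-31.0), 64.5) dist mm 19.6 total scaled [-0.0392  0.0018  0.0001]
(np.float64(0.0), np.float64(-88.0), 64.5) dist mm 57.0 total scaled [-0.114   0.0001 -0.    ]
```

Call:
{"method": "step_arm", "body": {
  "plan": [0,0,0,-0.013,0.0006,0,0.25,0,0,0,-0.013,0.0006,0,0.25,0,0,0,-0.013,0.0006,0,0.25,0,0,0,-0.019,0,0,0.25,0,0,0,-0.019,0,0,0.25,0,0,0,-0.019,0,0,0.25,0,0,0,-0.019,0,0,0.25,0,0,0,-0.019,0,0,0.25,0,0,0,-0.019,0,0,0.25,0,0,0,0,0,0,0.25,0,0,0,0,0,0,0.25,0,0,0,0.03,0,0,0.25,0,0,0,0.03,0,-0.03,0.25,0,0,0,0,0,-0.06,0.25,0,0,0,0,0,-0.06,0.25,0,0,0,0,0,0,0.25,0,0,0,0,0,0,0.25]
}}

```text
clock: 14.1
tcp_pos: [0.6195, -0.1163, 0.1418]
eef_rot: [[-0.061, 0.998, 0.002], [0.998, 0.061, -0.001], [-0.001, 0.002, -1.0]]
wrist_force: [-1.0, 0.4, 0.0]
gripper_width: 0.022
finger_force: 0.0
```

Run:
```python
from h import *
np.set_printoptions(precision=4,suppress=True)
rows([])
s=bot.sense();np.savez('p6.npz',t=s['tcp_pos'],R=s['eef_rot'])
cv2.imwrite('pics/w6.png',bot.read_camera('wrist')[:,:,::-1])
```

```text
tcp tray mm [[  0.5838 -56.6287]] z 141.7545756204838 heading -0.09781529214322013 t 14.1 F [-1.0318  0.3814  0.0392]
```

View pics/w6.png

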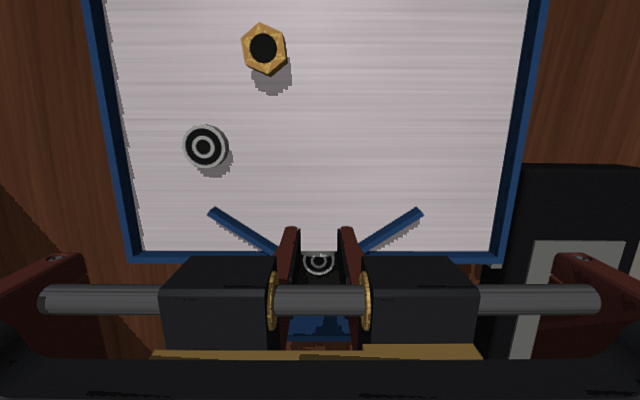

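Two bearings are through: one shows in the pocket at (318,262), and the deck holds only the nut at (264,48) and the last bearing at (205,147). I turn the tool the other way for it.

Call:
{"method": "step_arm", "body": {
  "plan": [0,0,-0.25,0,0,0,0.25,0,0,-0.25,0,0,0,0.25,0,0,-0.25,0,0,0,0.25,0,0,-0.25,0,0,0,0.25,0,0,-0.25,0,0,0,0.25,0,0,-0.25,0,0,0,0.25,0,0,-0.25,0,0,0,0.25,0,0,-0.25,0,0,0,0.25,0,0,0,0,0,0,0.25]
}}

```text
clock: 15.05
tcp_pos: [0.6178, -0.117, 0.1388]
eef_rot: [[-0.895, 0.447, -0.003], [0.447, 0.895, 0.001], [0.003, -0.001, -1.0]]
wrist_force: [0.8, -0.1, 0.0]
gripper_width: 0.0218
finger_force: 0.0
```

Run:
```python
from h import *
np.set_printoptions(precision=4,suppress=True)
p=np.load('p6.npz')
print(tray(project_inv('wrist',[[205,147]],.071,(p['t'],p['R'])))*1e3)
for z in(.016,.027,.05):print(z,tray(project_inv('wrist',[[318,262]],z,(p['t'],p['R'])))*1e3)
rows(push((-88.6,-4.5),-60,42,(0,-55)))
```

```text
[[-89.5731  -6.0865]]
0.016 [[   0.5997 -134.4491]]
0.027 [[   0.5927 -128.8258]]
0.05 [[   0.5779 -117.068 ]]
tcp tray mm [[ -1.1293 -57.1659]] z 138.75920852712238 heading -60.093673158032914 t 15.05 F [ 0.7704 -0.0998  0.0092]
(np.float64(-125.0), np.float64(16.5), 110) dist mm 147.0 total scaled [0.288  0.0042 0.0584]
(np.float64(-125.0), np.float64(16.5), 64.5) dist mm 45.5 total scaled [-0.0003  0.      0.091 ]
(np.float64(-109.4), np.float64(7.5), 64.5) dist mm 18.0 total scaled [-0.036  -0.     -0.0001]
(np.float64(-20.8), np.float64(-43.0), 64.5) dist mm 102.0 total scaled [-0.204   0.0008 -0.0006]
```

Call:
{"method": "step_arm", "body": {
  "plan": [0,0,0,0.0576,0.001,0.0117,0.25,0,0,0,0.0576,0.001,0.0117,0.25,0,0,0,0.0576,0.001,0.0117,0.25,0,0,0,0.0576,0.001,0.0117,0.25,0,0,0,0.0576,0,0.0117,0.25,0,0,0,0,0,0,0.25,0,0,0,0,0,0.03,0.25,0,0,0,0,0,0.03,0.25,0,0,0,0,0,0.02,0.25,0,0,0,0,0,0.01,0.25,0,0,0,0,0,0,0.25]
}}

```text
clock: 16.15
tcp_pos: [0.4909, -0.0515, 0.0653]
eef_rot: [[-0.894, 0.449, -0.001], [0.449, 0.894, 0.0], [0.001, -0.0, -1.0]]
wrist_force: [0.6, -0.6, 0.3]
gripper_width: 0.0214
finger_force: 0.0
```

Run:
```python
from h import *
np.set_printoptions(precision=4,suppress=True)
rows(push((-89,-5),-60,42,(0,-55))[2:])
```

```text
tcp tray mm [[-123.9549   15.6923]] z 65.25809158375868 heading -59.958934686998624 t 16.15 F [ 0.5918 -0.5644  0.2975]
(np.float64(-109.8), np.float64(7.0), 64.5) dist mm 16.6 total scaled [-0.0332 -0.0009  0.0015]
(np.float64(-20.8), np.float64(-43.0), 64.5) dist mm 102.1 total scaled [-0.2042  0.0025 -0.0003]
```

Call:
{"method": "step_arm", "body": {
  "plan": [0,0,0,-0.0166,0,0.001,0.25,0,0,0,-0.0166,0,0,0.25,0,0,0,-0.0204,0,0,0.25,0,0,0,-0.0204,0,0,0.25,0,0,0,-0.0204,0,0,0.25,0,0,0,-0.0204,0,0,0.25,0,0,0,-0.0204,0,0,0.25,0,0,0,-0.0204,0,0,0.25,0,0,0,-0.0204,0,0,0.25,0,0,0,-0.0204,0,0,0.25,0,0,0,-0.0204,0,0,0.25,0,0,0,-0.0204,0,0,0.25,0,0,0,0,0,0,0.25]
}}

```text
clock: 17.45
tcp_pos: [0.5992, -0.1055, 0.0656]
eef_rot: [[-0.894, 0.448, 0.002], [0.448, 0.894, -0.001], [-0.002, 0.0, -1.0]]
wrist_force: [0.1, 0.0, 0.4]
gripper_width: 0.0222
finger_force: 0.0
```

Call:
{"method": "step_arm", "body": {
  "plan": [0,0,0,0.02,0,0,0.25,0,0,0,0.03,0,-0.02,0.25,0,0,0,0.03,0,-0.04,0.25,0,0,0,0,0,-0.04,0.25,0,0,0.25,0,0,0,0.25,0,0,0.25,0,0,0,0.25,0,0,0.25,0,0,0,0.25,0,0,0.25,0,0,0,0.25,0,0,0.25,0,0,0,0.25,0,0,0.25,0,0,0,0.25,0,0,0.25,0,0,0,0.25,0,0,0.25,0,0,0,0.25,0,0,0,0,0,0,0.25]
}}

```text
clock: 18.75
tcp_pos: [0.5597, -0.0858, 0.116]
eef_rot: [[-0.058, 0.998, -0.001], [0.998, 0.058, 0.0], [0.0, -0.001, -1.0]]
wrist_force: [-0.5, 0.2, 0.2]
gripper_width: 0.022
finger_force: 0.0
```

Run:
```python
from h import *
np.set_printoptions(precision=4,suppress=True)
rows(push((0,-54),0,44,(0,-112)))
```

```text
tcp tray mm [[-57.3615 -22.5981]] z 115.99877649449648 heading 0.02550057682014008 t 18.75 F [-0.4515  0.169   0.1658]
(np.float64(0.0), np.float64(-10.0), 110) dist mm 59.0 total scaled [0.0252 0.1147 0.0119]
(np.float64(0.0), np.float64(-10.0), 64.5) dist mm 45.5 total scaled [-0.      0.0001  0.091 ]
(np.float64(0.0), np.float64(-30.0), 64.5) dist mm 20.0 total scaled [-0.04  0.   -0.  ]
(np.float64(0.0), np.float64(-88.0), 64.5) dist mm 58.0 total scaled [-0.116   0.0001 -0.    ]
```

Call:
{"method": "step_arm", "body": {
  "plan": [0,0,0,0.0126,0.0573,0.006,0.25,0,0,0,0.0126,0.0573,0.006,0.25,0,0,0,0,0,0,0.25,0,0,0,0,0,0.03,0.25,0,0,0,0,0,0.03,0.25,0,0,0,0,0,0.02,0.25,0,0,0,0,0,0.01,0.25,0,0,0,0,0,0,0.25]
}}

```text
clock: 19.55
tcp_pos: [0.6168, -0.0706, 0.064]
eef_rot: [[-0.06, 0.998, -0.002], [0.998, 0.06, 0.0], [0.0, -0.002, -1.0]]
wrist_force: [0.1, 0.0, -0.5]
gripper_width: 0.0217
finger_force: 0.0
```

Run:
```python
from h import *
np.set_printoptions(precision=4,suppress=True)
rows(push((0,-54),0,44,(0,-112))[2:])
im=bot.read_camera('wrist'); print(im[225:330,300:338:6].mean(2).astype(int)[::7])
```

```text
tcp tray mm [[  0.5712 -10.8029]] z 64.04025600509677 heading -0.06497828551857786 t 19.55 F [ 0.1426  0.004  -0.5164]
(np.float64(0.0), np.float64(-30.0), 64.5) dist mm 19.2 total scaled [-0.0384 -0.0012 -0.0009]
(np.float64(0.0), np.float64(-88.0), 64.5) dist mm 58.0 total scaled [-0.116  -0.0001 -0.    ]
[[130 130 130 130 130 130 132]
 [ 40 132 132 132 132 132 137]
 [ 29 130 128 128 129 129 135]
 [ 26 131 129 130 129 130 135]
 [ 21  79 132 133 133 134 140]
 [ 22  74 127 127 128 127 132]
 [ 80  76 129 129 128 129 132]
 [ 81  77  76 132 132 134 134]
 [ 78  77  74 132 133 132 132]
 [ 41  41  42  41  42  41  41]
 [ 56  56  56  57  57  57  56]
 [ 54  55  55  54  54  54  55]
 [ 49  50  49  49  48  50  48]
 [ 12  18  13  13  13  49  15]
 [  5   2  63   3   4  87   7]]
```

Call:
{"method": "step_arm", "body": {
  "plan": [0,0,0,-0.013,-0.0004,0,0.25,0,0,0,-0.013,-0.0004,0,0.25,0,0,0,-0.013,-0.0004,0,0.25,0,0,0,-0.019,0,0,0.25,0,0,0,-0.019,0,0,0.25,0,0,0,-0.019,0,0,0.25,0,0,0,-0.019,0,0,0.25,0,0,0,-0.019,0,0,0.25,0,0,0,-0.019,0,0,0.25,0,0,0,0,0,0,0.25,0,0,0,0,0,0,0.25,0,0,0,0.03,0,0,0.25,0,0,0,0.03,0,-0.03,0.25,0,0,0,0.04,0,-0.06,0.25,0,0,0,0.04,0,-0.06,0.25,0,0,0,0.04,0,-0.06,0.25,0,0,0,0,0,0,0.25,0,0,0,0,0,0,0.25]
}}

```text
clock: 21.4
tcp_pos: [0.6168, -0.0556, 0.171]
eef_rot: [[-0.062, 0.998, 0.002], [0.998, 0.062, -0.001], [-0.001, 0.002, -1.0]]
wrist_force: [-1.1, -0.3, -0.3]
gripper_width: 0.0222
finger_force: 0.0
```

Run:
```python
from h import *
np.set_printoptions(precision=4,suppress=True)
rows([])
a=bot.read_camera('scene')[150:310,200:400,::-1];b=bot.read_camera('wrist')[:,:,::-1]
cv2.imwrite('pics/end.png',np.vstack([cv2.resize(a,(500,400))[90:380],cv2.resize(b,(500,310))]))
```

```text
tcp tray mm [[1.4971 4.1563]] z 171.0211700614241 heading -0.1585140486907591 t 21.4 F [-1.0585 -0.3227 -0.3039]
```

View pics/end.png

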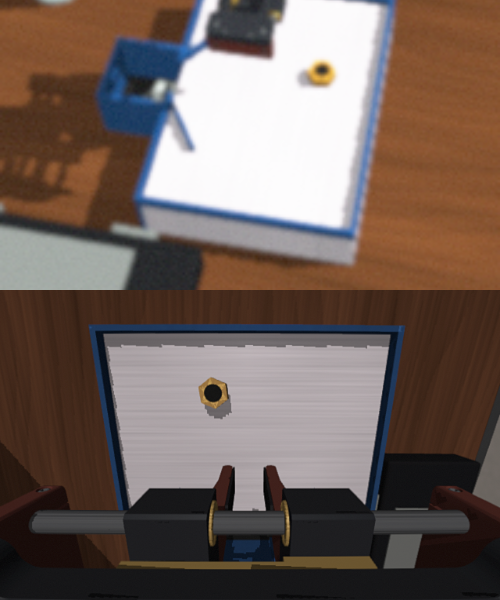

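The deck is clear and the nut is in place. In the scene crop a bright ring shows at the gate around (160,88), so the third bearing may be leaning on the lip. I've used up my picture views, so I'll check this numerically.

Run:
```python
from h import *
np.set_printoptions(precision=4,suppress=True)
for z in(.016,.03,.05,.065,.08):print(z,tray(project_inv('scene',[[264,221.2]],z))*1e3)
im=bot.read_camera('scene').astype(int)
print(np.array2string(im[208:232,244:278].mean(2).astype(int),max_line_width=200))
rows([(0,-160,250)])
```

```text
0.016 [[ -20.5574 -129.814 ]]
0.03 [[ -11.5589 -125.7505]]
0.05 [[   1.2961 -119.9456]]
0.065 [[  10.9373 -115.5919]]
0.08 [[  20.5785 -111.2382]]
[[ 80  70  55  49  49  56  57  62  60  64  60  63  55  64  59  66  62  65  67  58  64  59  60  64  62  65  70  85  98  99  98 103 130 175]
 [ 78  64  55  51  52  53  62  61  64  60  63  63  64  61  59  63  61  60  64  62  65  65  64  64  64  68  73  83  90 101 125 152 186 226]
 [ 73  65  51  57  51  46  59  58  59  59  65  60  64  67  62  63  65  62  63  64  62  67  62  59  60  59  66  70  89 121 175 219 238 246]
 [ 69  60  50  57  56  57  58  61  60  62  61  63  63  62  65  62  68  67  64  62  64  62  63  61  67  66  58  71  95 159 223 245 250 251]
 [ 65  59  59  56  48  51  53  61  62  63  64  62  62  61  65  63  59  66  63  63  63  55  62  64  62  61  58  66 115 190 239 250 250 251]
 [ 65  66  73  65  55  45  55  55  66  59  65  58  64  64  64  64  59  64  63  62  62  64  65  60  64  60  63  75 137 219 247 251 251 251]
 [ 60  70  76  65  49  48  43  58  57  61  49  63  62  63  61  63  59  64  65  64  66  63  66  60  62  62  62  93 162 2
[... 1866 characters left out ...]
63  67  63  68  57  64  62  67  63  64  65  63  70  66  68  80 130 201 244 251 251 251 251 251 251]
 [ 61  64  63  62  64  63  64  61  62  66  66  58  64  63  62  65  62  59  67  61  74  74  75  79  90 115 171 232 250 251 251 251 251 251]
 [ 63  61  62  59  61  63  62  61  64  59  65  65  59  63  66  60  64  64  62  64  81  88  93 101 119 122 144 208 244 252 252 251 251 251]
 [ 57  59  63  57  63  59  63  60  62  61  66  62  60  56  62  63  63  59  66  71  93 100 110 124 142 138 133 177 233 251 251 252 251 251]]
tcp tray mm [[0.0502 2.7981]] z 168.4634365520815 heading -0.02725360424569855 t 21.55 F [-0.2738 -0.2737 -0.4838]
(0, -160, 250) dist mm 182.1 total scaled [-0.3256 -0.0006 -0.1632]
```

Call:
{"method": "step_arm", "body": {
  "plan": [0,0,0,-0.065,0,-0.0326,0.25,0,0,0,-0.065,0,-0.0326,0.25,0,0,0,-0.065,0,-0.0326,0.25,0,0,0,-0.065,0,-0.0326,0.25,0,0,0,-0.065,0,-0.0326,0.25,0,0,0,0,0,0,0.25,0,0,0,0,0,0,0.25]
}}

```text
clock: 22.25
tcp_pos: [0.6254, -0.2204, 0.2497]
eef_rot: [[-0.057, 0.998, -0.002], [0.998, 0.057, 0.001], [0.001, -0.002, -1.0]]
wrist_force: [-0.4, 1.1, -0.8]
gripper_width: 0.0221
finger_force: 0.0
```

Run:
```python
from h import *
np.set_printoptions(precision=4,suppress=True)
rows([])
s=bot.sense();P=(s['tcp_pos'],s['eef_rot']);np.savez('p7.npz',t=P[0],R=P[1])
im=bot.read_camera('wrist');cv2.imwrite('pics/w7.png',im[:,:,::-1])
# rectified top view at deck height: tray x -45..45, y -90..-190, via homography
p=bot.camera_params('wrist');f=200/np.tan(np.radians(p['vfov']/2));K=np.array([[f,0,p['cx']],[0,f,p['cy']],[0,0,1]])
T=p['tool_from_camera'];Rc=P[1]@T[:3,:3];c=P[0]+P[1]@T[:3,3]
def samp(z,xs,ys):
    X,Y=np.meshgrid(xs,ys);w=O+np.c_[X.ravel(),Y.ravel()]/1e3@RT.T
    q=np.c_[w,np.full(len(w),z)]
    uv=cv2.projectPoints((q-c)@Rc,np.zeros(3),np.zeros(3),K,p['distortion'])[0].reshape(X.shape+(2,)).astype(np.float32)
    return cv2.remap(im,uv[...,0],uv[...,1],cv2.INTER_LINEAR),uv
xs=np.arange(-44,45,2);ys=np.arange(-86,-190,-3)
g,uv=samp(.06,xs,ys);print(uv[0,0],uv[-1,-1])
ch=' .:-=+*#%@'
for y,r in zip(ys,g.astype(int)):
    print('%5d '%y+''.join('b' if v[2]-v[0]>40 else 'r' if v[0]-v[2]>30 else ch[min(9,v.mean().astype(int)//22)] for v in r))
```

```text
tcp tray mm [[   0.377  -160.8633]] z 249.74358487709839 heading 0.12388610344216984 t 22.25 F [-0.4357  1.0977 -0.7635]
[279.8359 118.742 ] [352.4135 202.5222]
  -86 @@@@@@@@@@@@@@@@@@@@@@@@@@@@@@@@@@@@@@@@@@@@@
  -89 *@@@@@@@@@@@@@@@@@@@@@@@@@@@@@@@@@@@@@@@@@@*b
  -92 bb*@@@@@@@@@@@@@@@@@@@@@@@@@@@@@@@@@@@@@@+bbb
  -95 bbbb+@@@@@@@@@@@@@@@@@@@@@@@@@@@@@@@@@@bbbbb*
  -98 *+bbbb@@@@@@@@@@@@@@@@@@@@@@@@@@@@@@@@bbbb*##
 -101 bbbbbbbbbb::::::-=+++*+***++=-:..:bbbbbbbbbbb
 -104 bbbbbbbbbb.   .===+++++++++++==. .bbbbbbbbbbb
 -107 bbb.......    .===++++++**+++==.  .......bbbb
 -110 bbb...        .=====----++++===. .  . ...bbbb
 -113 bbb....  . ..  :.  :..  ..:  .:    .. ...bbbb
 -116 bbb...          :-----:::-:-::::. . . ...bbbb
 -119 bbb....    . . .+#%%%@@@@@@%%#*+.     ...bbbb
 -122 bbb....    ..  .*#%%%@@@@@%%##*=.  .  ...bbb-
 -125 bbb...   .   . .*#%%%@@@@%%%#**=.   . ...bbb-
 -128 bbb...     . . .*:-+*==+++#+=-+:  .   ...bbb-
 -131 bbb...      .  .+: .+=..:=+. -+. .   ....bbb-
 -134 bbb...     . .. -*: .-=++-. :*:    .. ...bbb-
 -137 bbb...  .  .   ..=+-.     .=+-   .   ....bbb-
 -1
[... 180 characters left out ...]
. . .        ... ...bbbb
 -152 bbb...            ...         .  ........bbbb
 -155 bbb... .          ....    . ..  .........bbbb
 -158 bbb....     ....  .......      ..........bbbb
 -161 bbb....     .............................bbbb
 -164 bbb....     .............................bbb:
 -167 bbb.......  .............................bbb-
 -170 bbb........bbbbbbbbbbbbbbbbbbbbbbbbbbbb..bbb-
 -173 bbb......bbbbbbbbbbbbbbbbbbbbbbbbbbbbbb..bbb:
 -176 bbb....bbbbbbbbbbbbbbbbbbbbbbbbbbbbbbbbb.bbb-
 -179 bbb.bbbbbbbbbbbbbbbbbbbbbbbbbbbbbbbbbbbbbbbb-
 -182 bbbbbbbbbbbbbbbbbbbbbbbbbbbbbbbbbbbbbbbbbbbb-
 -185 bbbbbbbbbbbbbbbbbbbbbbbbbbbbbbbbbbbbbbbbbbbb-
 -188 bbbbbbbbbbbbbbbbbbbbbbbbbbbbbbbbbbbbbbbbbbbbb
```

Seen from above, the bearings stand on edge in the pocket just beyond the lip. A second view from the far side will fix their heights.

Call:
{"method": "step_arm", "body": {
  "plan": [0,0,0,-0.07,0,0,0.25,0,0,0,-0.07,0,0,0.25,0,0,0,0,0,0,0.25,0,0,0,0,0,0,0.25]
}}

```text
clock: 22.7
tcp_pos: [0.6296, -0.2883, 0.2494]
eef_rot: [[-0.059, 0.998, -0.002], [0.998, 0.059, 0.002], [0.002, -0.002, -1.0]]
wrist_force: [-0.5, 0.8, 0.1]
gripper_width: 0.022
finger_force: 0.0
```

Run:
```python
from h import *
np.set_printoptions(precision=4,suppress=True)
rows([])
s=bot.sense();P=(s['tcp_pos'],s['eef_rot'])
im8=bot.read_camera('wrist');cv2.imwrite('pics/w8.png',im8[:,:,::-1])
np.savez('p8.npz',t=P[0],R=P[1])
p=bot.camera_params('wrist');f=200/np.tan(np.radians(p['vfov']/2));K=np.array([[f,0,p['cx']],[0,f,p['cy']],[0,0,1]])
def samp(im,P,z,xs,ys):
    T=p['tool_from_camera'];Rc=P[1]@T[:3,:3];c=P[0]+P[1]@T[:3,3];print('cam',tray(c)*1e3,c[2])
    X,Y=np.meshgrid(xs,ys);w=O+np.c_[X.ravel(),Y.ravel()]/1e3@RT.T
    q=np.c_[w,np.full(len(w),z)]
    uv=cv2.projectPoints((q-c)@Rc,np.zeros(3),np.zeros(3),K,p['distortion'])[0].reshape(X.shape+(2,)).astype(np.float32)
    return cv2.remap(im,uv[...,0],uv[...,1],cv2.INTER_LINEAR)
ch=' .:-=+*#%@'
xs=np.arange(-44,45,2);ys=np.arange(-92,-185,-2)
g=samp(im8,P,.06,xs,ys)
for y,r in zip(ys,g.astype(int)):
    print('%5d '%y+''.join('b' if v[2]-v[0]>40 else 'r' if v[0]-v[2]>30 else ch[min(9,v.mean().astype(int)//22)] for v in r))
# rim widths in view 7, 0.5 mm sampling
q=np.load('p7.npz');im7=cv2.imread('pics/w7.png')[:,:,::-1].copy()
g=samp(im7,(q['t'],q['R']),.06,np.arange(-22,26,1),[-105,-107,-121,-123]).mean(2).astype(int)
for r in g:print(' '.join(map(str,r)))
```

```text
tcp tray mm [[   0.5121 -228.8478]] z 249.38636373904998 heading 0.0005696675348903594 t 22.7 F [-0.4692  0.8214  0.0811]
cam [[   1.8273 -159.2221]] 0.41175605853842484
  -92 bbbb@@@@@@@@@@@@@@@@@@@@@@@@@@@@@@@@@@@@bbbbb
  -94 -bbbb%@@@@@@@@@@@@@@@@@@@@@@@@@@@@@@@@#bbbb-*
  -96 *=bbb-@@@@@@@@@@@@@@@@@@@@@@@@@@@@@@@@bbbb=##
  -98 bbbbbbbbbb@@@@@@@@@@@@@@@@@@@@@@@@bbbbbbbbbbb
 -100 bbbbbbbbbb***********************=bbbbbbbbbbb
 -102 bbbbbbbbbb:--------==++++==------:bbbbbbbbbbb
 -104 bbb...b.b.:-----==+++++++++++=--=:.......bbbb
 -106 bbb..:-----===--=++++++++++++====------..bbbb
 -108 bbb...:::::::::===+++++++++++==:::::::...bbbb
 -110 bbb...        .==+++++++@%+++==.      ...bbbb
 -112 bbb....   .   .==++=*+==++*++==.  . . ...bbbb
 -114 bbb...... .   .=-:.     .  .:-=..  .  ...bbbb
 -116 bbb...    . . .-.  :::::::.  :-.....  ...bbbb
 -118 bbb...  .  .  .-.  -.    .:  .: .... ....bbbb
 -120 bbb.....   . .  -=%%@@@@@@@@**-.   . ....bbbb
 -122 bbb....   .... .*#%%%@@@@@@%%#*+. .  ....bbb-
 -124 bbb..... .  . ..*#%%%@@@@@%%%#*=. .......bbb-
 -126 bbb.... .. ... .*#%%@@@@@@%%##*=. .  ...
[... 1551 characters left out ...]
0210804
19 21 21 21 21 19 26 69 91 98 102 106 107 109 111 113 115 117 120 123 124 125 125 124 123 123 121 120 119 119 120 118 116 113 110 106 102 100 93 57 28 18 20 22 38 78 91 90
20 20 20 21 18 17 26 70 92 99 103 105 109 111 114 117 120 122 124 126 127 128 128 126 125 125 147 149 133 115 114 116 114 112 110 107 103 99 92 55 29 19 19 21 21 30 32 31
21 20 22 21 21 21 20 16 31 84 129 152 161 170 178 182 185 188 192 195 199 202 204 202 201 202 202 202 200 196 191 189 183 179 174 167 159 150 141 128 112 83 27 18 19 20 21 21
22 21 21 21 22 21 19 16 32 89 135 154 163 171 179 183 187 191 195 199 201 200 199 199 200 201 203 201 197 192 189 184 179 177 172 164 154 145 136 123 107 82 28 19 20 21 21 22
```

```bash
python3 -c "
from workcell import bot
print(bot.hand_in())"
```

```text
the job is handed in; nothing more can be done
None
```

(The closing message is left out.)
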